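# Put the servos away in their plywood trays

### The arm

A 7-joint arm with a two-finger parallel gripper is mounted at the origin on the work surface. World frame = base frame: x ahead of the robot, y to its left, z up, the work surface at z = 0. Lengths are in m, angles in rad, forces in N, time in s.
With the tool pointing down it reaches from about 0.4 to 0.875 m from the base axis. Payload 6.5 kg.
Tool frame: the origin (TCP) lies between the finger pads; the fingertips stand 22 mm ahead of it and the grasp point (between the pads) lies 3 mm ahead of it; z points along the fingers, y is the line along which they close (so a half turn about z gives the same grasp; the last joint's range is limited). The gripper opens to 88 mm and grips with 3 to 60 N. Pads are 18 mm wide; open, the fingers measure 123 mm over their backs; the gripper's body (75 mm by 187 mm) begins 45 mm behind the grasp point.
Start: joints at [-1.352, 0.536, -0.004, 1.538, 0.003, 1.067, -0.071], TCP at [0.183, 0.624, 0.261] pointing down, gripper open.
Joint ranges: [-2.7, 2.7], [-0.37, 2.16], [-1.27, 1.26], [0.24, 2.4], [-1.31, 4.45], [0.19, 1.91], [-2.76, 2.76]. Speed limits (rad/s): [2.39, 2.39, 3.14, 3.14, 3.14, 3.14, 3.14].

### API

Orientations are given as a rotation vector (axis times angle).
In Python, from plant import robot gives the robot as it stands.
- The arm moves only by the tool carry_out, never from a script. Its argument "series" is a list that holds one entry, the list of rows, each a list of 4 numbers: the shift along the tool's x, y, z normalised to -1 to 1, where 1 is 200 mm, then the turn about the tool's z normalised to -1 to 1, where 1 is 90 degrees. In form: [[[x, y, z, turn], ...]]. A call has 1 to 12 rows; each row shifts and turns the commanded pose from where the row before left it, along the tool's axes as they then stand; what a row does not reach is not made up. A row lasts 1/12 s, in which the tool goes at most 41.7 mm and 7.16 degrees, less where a joint would pass 70% of its speed; a pose out of reach is approached as far as the arm can. A call with a number of a shift or a turn outside -1 to 1 is refused whole. A call with a gripper value outside its range is refused whole. "jaw" is the closure, from -1 (fully open) to 1 (shut), set as the call begins (left out, the last holds). The fingers move at their own pace and stop on an object; "newtons" is the grip in N (left out, the last holds). Time passes only in rows, so rows that do not move let the fingers close. It gives the time, the measured TCP pose, the force, the opening and the grip force at its end, in the units of the state.
- robot.sense(): the state, without advancing time (a new reading comes with each control period).
- robot.read_camera(name): name is "scene" or "top" or "wrist"; returns the picture (420x560x3 uint8, red, green, blue); there is no depth.
- robot.calibration(name): a dict with "K" (3x3 intrinsics, pixels), "R" (3x3) and "t" (3): a world point X has camera coordinates R X + t; the wrist camera has in their place "hand_eye" (4x4, takes a point from camera to tool coordinates, whose origin is the TCP and whose axes are the flange's). Camera axes: x right, y down, z forward; pixel columns grow to the right and rows downward; lengths in m; the calibration is good to about 2 mm. A picture is of the moment at which its call begins: read the wrist's pose just before it. calibration takes no time and is no camera call.
- robot.close_job(): hands the job in; it is judged then, once.
The state is a dict: "time_s": time; "joints": joint angles; "qvel": joint speeds; "effort": joint torques, N m; "tool_pos": TCP position; "tcp_rot": TCP orientation; "force": force on the tool from outside, world axes, zero at the start; "torque": the same for the moment, N m; "finger_gap": opening from 0.0 (shut) to 1.0 (fully open); "finger_force": force on a finger pad.
Only numpy, scipy, OpenCV 4.12 (cv2) and the standard library are available. Lean on these libraries where they do the work, as an engineer would, in place of code of your own. Each camera call takes 0.05 s, during which the arm holds its last target. There are 200 camera calls.

### The job

Put the four servos away in the plywood trays: the smallest in the smallest tray, the largest in the large single tray, and one of the two middle-sized ones in each compartment of the long tray. Each should stand upright on the floor of its compartment, lined up with the tray's length, either way round. Leave the black power block, the battery holder and the gear motor where they lie.

Things in the scene. Friction and masses are not known exactly. Their poses are not given: they have to be found in the camera images.
- servo_small: The smallest black servo: case with a thin ear at each end and a white round horn on top near one end. Case 30 long x 14 wide x 28 high; 42 long over the ears (3 thick, centred 21 up, within the case width); horn 13 across, 7.5 off the middle, top 34 up. About 25 g. Origin: centre of the case underside; x along its length to the horn end, z up. Starts upright. Sizes in mm.
- servo_mid_1: One of two equal middle-sized: black servo: case with a thin ear at each end and a white round horn on top near one end. Case 46 long x 22 wide x 40 high; 60 long over the ears (3 thick, centred 29 up, within the case width); horn 21 across, 11.5 off the middle, top 46 up. About 65 g. Origin: centre of the case underside; x along its length to the horn end, z up. Starts upright. Sizes in mm.
- servo_mid_2: Other of two equal middle-sized: black servo: case with a thin ear at each end and a white round horn on top near one end. Case 46 long x 22 wide x 40 high; 60 long over the ears (3 thick, centred 29 up, within the case width); horn 21 across, 11.5 off the middle, top 46 up. About 65 g. Origin: centre of the case underside; x along its length to the horn end, z up. Starts upright. Sizes in mm.
- servo_large: The largest black servo: case with a thin ear at each end and a white round horn on top near one end. Case 60 long x 30 wide x 48 high; 78 long over the ears (3 thick, centred 36 up, within the case width); horn 28 across, 15 off the middle, top 54 up. About 160 g. Origin: centre of the case underside; x along its length to the horn end, z up. Starts upright. Sizes in mm.
- tray_small: The smallest plywood tray, one compartment, open on top. Outside 56 long x 40 wide x 12 high, walls and floor 4 thick, compartment 48 x 32 and 8 deep. Origin at the centre of its underside on the table, x along its length, y across, z up. Screwed down, does not move. Sizes in mm.
- tray_long: The long, narrow plywood tray with two equal compartments end to end, open on top. Outside 148 long x 48 wide x 12 high, walls, floor and divider 4 thick; each compartment 68 x 40 and 8 deep, their centres at x = -36 and x = +36. Origin at the centre of its underside on the table, x along its length, y across, z up. Screwed down, does not move. Sizes in mm.
- tray_large: The large single-compartment plywood tray, open on top. Outside 86 long x 56 wide x 12 high, walls and floor 4 thick, compartment 78 x 48 and 8 deep. Origin at the centre of its underside on the table, x along its length, y across, z up. Screwed down, does not move. Sizes in mm.
- power_block: Not a servo: a plain black block, 46 x 24 x 30 high, with a grey label on top, no ears and no horn. Loose, 80 g. Origin at the centre of its underside, x along its length. Sizes in mm.
- battery_holder: Not a servo: a low black open holder with two bare steel cells lying in it, 58 x 33 x 16 high. Loose, 60 g. Origin at the centre of its underside, x along its length. Sizes in mm.
- gear_motor: Not a servo: a small yellow gear motor with a round steel can at one end and a white cross shaft, 64 long, 22 wide (36 over the shaft), 19 high. Loose, 40 g. Origin at the underside near its middle, x along its length towards the can. Sizes in mm.
Things that resemble listed ones, but are neither listed nor needed, are in the scene too. Leave any green or yellow look-alike of the servo_large alone.

How it is judged:
At the end, for the whole second after the job is handed in: Servos stand released, at rest, each in its own compartment: within 10.5 mm of its centre (13 mm along the long tray), underside within 3.5 mm of the floor, tilt under 0.12 rad, length within 0.44 rad of the tray's. Power block, battery holder, gear motor within 20 mm of their start (x of servo_small in the frame of tray_small between -0.0105 and 0.0105 m and y of servo_small in the frame of tray_small between -0.0105 and 0.0105 m and z of servo_small in the frame of tray_small between 0.001 and 0.0075 m and angle between each of servo_small, servo_large's own z axis and vertical below 0.12 rad and angle between the x axis of servo_small and the x axis of tray_small, either way round below 0.44 rad and linear speed of each of servo_small, servo_large below 0.02 m/s and angular speed of each of servo_small, servo_large below 0.2 rad/s and x of servo_large in the frame of tray_large between -0.0105 and 0.0105 m and y of servo_large in the frame of tray_large between -0.0105 and 0.0105 m and z of servo_large in the frame of tray_large between 0.001 and 0.0075 m and angle between the x axis of servo_large and the x axis of tray_large, either way round below 0.44 rad and (((x of servo_mid_1 in the frame of tray_long between -0.049 and -0.023 m and y of servo_mid_1 in the frame of tray_long between -0.0105 and 0.0105 m and z of servo_mid_1 in the frame of tray_long between 0.001 and 0.0075 m and angle between servo_mid_1's own z axis and vertical below 0.12 rad and angle between the x axis of servo_mid_1 and the x axis of tray_long, either way round below 0.44 rad and linear speed of servo_mid_1 below 0.02 m/s and angular speed of servo_mid_1 below 0.2 rad/s) and (x of servo_mid_2 in the frame of tray_long between 0.023 and 0.049 m and y of servo_mid_2 in the frame of tray_long between -0.0105 and 0.0105 m and z of servo_mid_2 in the frame of tray_long between 0.001 and 0.0075 m and angle between servo_mid_2's own z axis and vertical below 0.12 rad and angle between the x axis of servo_mid_2 and the x axis of tray_long, either way round below 0.44 rad and linear speed of servo_mid_2 below 0.02 m/s and angular speed of servo_mid_2 below 0.2 rad/s)) or ((x of servo_mid_2 in the frame of tray_long between -0.049 and -0.023 m and y of servo_mid_2 in the frame of tray_long between -0.0105 and 0.0105 m and z of servo_mid_2 in the frame of tray_long between 0.001 and 0.0075 m and angle between servo_mid_2's own z axis and vertical below 0.12 rad and angle between the x axis of servo_mid_2 and the x axis of tray_long, either way round below 0.44 rad and linear speed of servo_mid_2 below 0.02 m/s and angular speed of servo_mid_2 below 0.2 rad/s) and (x of servo_mid_1 in the frame of tray_long between 0.023 and 0.049 m and y of servo_mid_1 in the frame of tray_long between -0.0105 and 0.0105 m and z of servo_mid_1 in the frame of tray_long between 0.001 and 0.0075 m and angle between servo_mid_1's own z axis and vertical below 0.12 rad and angle between the x axis of servo_mid_1 and the x axis of tray_long, either way round below 0.44 rad and linear speed of servo_mid_1 below 0.02 m/s and angular speed of servo_mid_1 below 0.2 rad/s))) and distance of each of power_block, battery_holder, gear_motor from where it was at the start of the episode below 0.02 m); the robot touches nothing.
It fails at once if the power block, the battery holder or the gear motor is moved by 20 mm or more (distance of any of power_block, battery_holder, gear_motor from where it was at the start of the episode above 0.02 m).
It also fails if it takes over 112 s, if anything falls off the work surface, if the arm or the gripper's body presses on something with over 40 N, if the wrist force passes 120 N, or if a joint passes its speed limit or range.

## Working session

There is one attempt and no reset: what is moved stays moved. The work goes in short steps, Python scripts to look and compute and a tool call to move; the robot and the scene stay as the last step left them, time stands still between calls to the robot, and variables do not carry over. Pictures are saved under pics/ and viewed, at most 14 in all, crops included, and the job is handed in when it is done.

Besides the shell and the picture viewer there is one more tool, called after "Request:" as a command line: name --argument value ..., lists and objects as JSON in quotes. carry_out: Moves the arm, as the interface text tells. Its arguments: {"type":"object","properties":{"series":{"type":"array"},"jaw":{"type":"number"},"newtons":{"type":"number"}},"required":["series"]}

```bash
mkdir -p pics
python3 - <<'E'
from plant import robot
import cv2
s=robot.sense()
for k in('time_s','tool_pos','tcp_rot','finger_gap'):print(k,s[k])
for n in('top','scene'):
    im=robot.read_camera(n);cv2.imwrite(f'pics/{n}0.png',im[:,:,::-1])
    c=robot.calibration(n);print(n,c)
print(robot.calibration('wrist'))
E
```

```text
time_s 0.0
tool_pos [0.18244411 0.62326779 0.25983777]
tcp_rot [-4.45605988e-01 -3.10970145e+00  2.70481075e-03]
finger_gap 1.0055724111495403
top {'K': array([[460.51826832,   0.        , 279.3420084 ],
       [  0.        , 460.51826832, 198.84756583],
       [  0.        ,   0.        ,   1.        ]]), 'R': array([[ 0.01501038, -0.99935983, -0.03247495],
       [-0.98694888, -0.00960036, -0.16074743],
       [ 0.16033275,  0.034464  , -0.98646117]]), 't': array([0.07222321, 0.56633077, 0.8826234 ])}
scene {'K': array([[471.62281552,   0.        , 273.10846286],
       [  0.        , 471.62281552, 207.85363568],
       [  0.        ,   0.        ,   1.        ]]), 'R': array([[-0.85341836,  0.5212204 ,  0.00252838],
       [ 0.26925939,  0.44501396, -0.85408545],
       [-0.44629192, -0.72821142, -0.52012657]]), 't': array([ 0.44032155, -0.12487742,  1.44697607])}
{'K': array([[374.68045006,   0.        , 279.21015919],
       [  0.        , 374.68045006, 207.68143807],
       [  0.        ,   0.        ,   1.        ]]), 'hand_eye': array([[-9.66189819e-04, -9.60808043e-01, -2.77212864e-01,
         7.14780819e-02],
       [ 9.99999047e-01, -6.54820833e-04, -1.21578693e-03,
        -1.35764204e-03],
       [ 9.86613098e-04, -2.77213774e-01,  9.60807759e-01,
        -1.23847584e-01],
       [ 0.00000000e+00,  0.00000000e+00,  0.00000000e+00,
         1.00000000e+00]])}
```

View pics/top0.png

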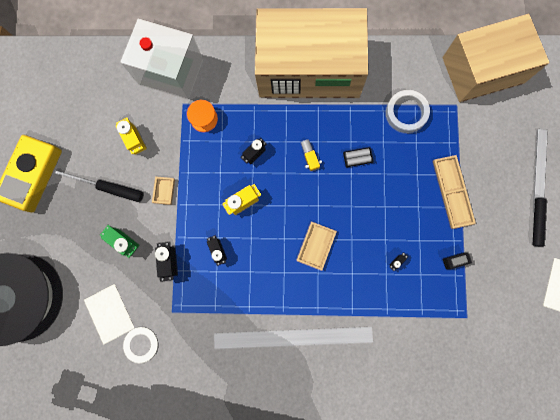

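View pics/scene0.png

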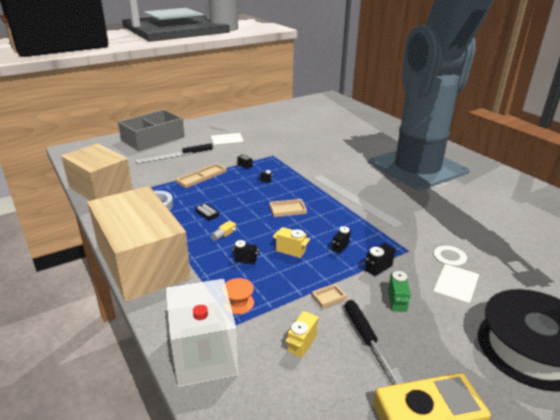

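The top view shows the mids at (253,151) and (217,250), the large at (165,260) and the small at (400,261). The trays are small (163,190), large (317,246) and long (454,191), and the power block is at (458,260). Next I measure them.

```bash
cat > h.py <<'E'
import numpy as np,cv2
from scipy.spatial.transform import Rotation as Ro
from plant import robot
def campose(n,s=None):
    c=robot.calibration(n);K=c['K']
    if n=='wrist':
        T=np.eye(4);T[:3,:3]=Ro.from_rotvec(s['tcp_rot']).as_matrix();T[:3,3]=s['tool_pos'];M=T@c['hand_eye']
        return K,M[:3,:3],M[:3,3]
    return K,c['R'].T,-c['R'].T@c['t']
def cast(px,z,P):
    K,R,o=P;px=np.atleast_2d(px).astype(float)
    d=(R@np.linalg.inv(K)@np.c_[px,np.ones(len(px))].T).T
    return (o+d*((z-o[2])/d[:,2])[:,None])[:,:2]
def proj(X,P):
    K,R,o=P;c=K@(R.T@(np.asarray(X,float)-o));return c[:2]/c[2]
def blobs(mask,roi,minA=8):
    u0,v0,u1,v1=roi;m=np.zeros(mask.shape,np.uint8);m[v0:v1,u0:u1]=mask[v0:v1,u0:u1]
    cs=[c for c in cv2.findContours(m,cv2.RETR_EXTERNAL,cv2.CHAIN_APPROX_NONE)[0] if cv2.contourArea(c)>=minA]
    return sorted(cs,key=cv2.contourArea,reverse=True)
def white(im):
    h=cv2.cvtColor(im,cv2.COLOR_RGB2HSV);return ((h[...,2]>150)&(h[...,1]<50)).astype(np.uint8)
def black(im): return (im.max(2)<60).astype(np.uint8)
def ply(im):
    h=cv2.cvtColor(im,cv2.COLOR_RGB2HSV);return ((h[...,0]>8)&(h[...,0]<25)&(h[...,1]>50)&(h[...,2]>90)).astype(np.uint8)
def rect(pts):
    (c,wh,a)=cv2.minAreaRect((pts*1000).astype(np.float32))
    if wh[0]<wh[1]: wh=wh[::-1];a+=90
    return np.round(c,1),np.round(wh,1),round((a+90)%180-90,1)
E
python3 - <<'E'
from h import *
im=cv2.imread('pics/top0.png')[:,:,::-1].copy();P=campose('top');print('cam',P[2])
for n,(u,v),r,zh in(('mid_a',(253,151),18,.046),('mid_b',(217,250),20,.046),('large',(165,260),24,.054),('small',(400,261),15,.034)):
    roi=(u-r,v-r,u+r,v+r)
    for nm,m,z in(('white',white(im),zh),('black',black(im),zh-.006)):
        b=blobs(m,roi)
        if b:
            p=cast(b[0][:,0],z,P);print(n,nm,*rect(p),'cen mm',np.round(p.mean(0)*1000,1))
for n,(u,v),r in(('tsmall',(163,190),18),('tlarge',(317,246),30),('tlong',(454,191),40)):
    b=blobs(ply(im),(u-r,v-r,u+r,v+r));print(n,*rect(cast(b[0][:,0],.012,P)))
cv2.imwrite('pics/c1.png',np.vstack([np.hstack([cv2.resize(im[v-25:v+25,u-25:u+25,::-1],(300,300),interpolation=cv2.INTER_CUBIC) for u,v in q]) for q in(((253,151),(217,250)),((165,260),(400,261)))]))
E
```

```text
cam [0.41634199 0.04719522 0.96405537]
mid_a white [678.8 128.2] [19.3 18.6] 1.2 cen mm [679.4 128.2]
mid_a black [666.5 133.5] [56.4 29.8] -47.3 cen mm [664.7 132.9]
mid_b white [451.1 202.7] [19.9 18. ] 2.0 cen mm [451.7 202.7]
mid_b black [461.6 203.8] [58.5 24.9] 24.0 cen mm [460.8 202.2]
large white [428.9 319.8] [71.7 61.4] 3.7 cen mm [423.1 322.5]
large black [437.6 302.3] [73.7 40.7] 7.8 cen mm [435.4 300.5]
small white [ 439.3 -155.4] [12.3 11.4] 44.8 cen mm [ 439.1 -155.6]
small black [ 443.9 -159.4] [38.6 15.1] -45.3 cen mm [ 443.  -157.2]
tsmall [587.2 327.5] [58.6 43.9] -4.8
tlarge [474.8   3.3] [85.7 55.8] -20.4
tlong [ 590.7 -281.7] [148.9  51.7] 12.7
```

View pics/c1.png

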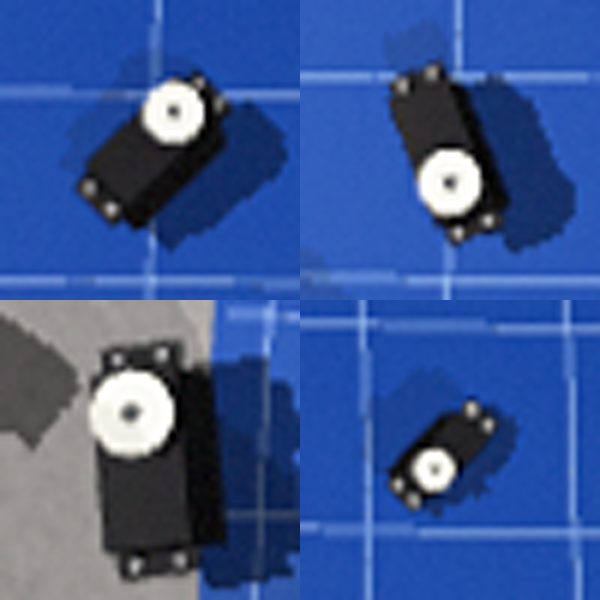

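The crop shows all four servos upright with horns and ear screws visible; the midpoints of the ear screws give each centre and axis. I'll cast those and plan the first move, to the large servo.

```bash
cat >> h.py <<'E'
def plan(x,y,z,ax,s=None):
    """ax: world angle (deg) of the servo length; tool x is put parallel to it (y closes on the width)"""
    s=s or robot.sense();R=Ro.from_rotvec(s['tcp_rot']).as_matrix();p=np.array(s['tool_pos'])
    a=np.degrees(np.arctan2(R[1,0],R[0,0]));q=s['joints'][6]
    d=-(ax-a);d=(d+90)%180-90
    b=np.radians(a-d);X=np.array([np.cos(b),np.sin(b)]);Y=np.array([np.sin(b),-np.cos(b)])
    e=np.array([x,y])-p[:2]
    print(f't={s["time_s"]:.2f} p={np.round(p,4)} yaw={a:.1f} q7={np.degrees(q):.0f} gap={s["finger_gap"]:.2f} | turn {d:.1f}deg = {d/90:.4f} total (alt {(d-np.sign(d)*180)/90:.3f}) ; then shift mm x {1e3*e@X:.1f} y {1e3*e@Y:.1f} z {1e3*(p[2]-z):.1f} -> norm {e@X/.2:.4f} {e@Y/.2:.4f} {(p[2]-z)/.2:.4f}; tool z {np.round(R[:,2],3)}')
E
python3 - <<'E'
from h import *
P=campose('top')
for n,a,b,z in(('large',(163.3,244.2),(166.2,278.7),.0375),('small',(404.8,255.5),(392.7,268.2),.0225),('mid_a',(263,141.5),(244.7,159.2),.0305),('mid_b',(211.5,238.2),(221,262.7),.0305)):
    p=cast([a,b],z,P)*1000;d=p[0]-p[1];print(n,p.mean(0).round(1),'ang',np.degrees(np.arctan2(d[1],d[0])).round(1),'len',np.linalg.norm(d).round(1))
p=cast([(163.3,244.2),(166.2,278.7)],.0375,P);c=p.mean(0);d=p[0]-p[1]
plan(*c,.17,np.degrees(np.arctan2(d[1],d[0])))
E
```

```text
large [437.3 308.3] ang 8.0 len 69.3
small [ 443.4 -162.1] ang -44.0 len 35.7
mid_a [670.5 134.7] ang -44.3 len 53.7
mid_b [461.  206.2] ang 23.3 len 53.5
t=0.10 p=[0.1825 0.6233 0.2599] yaw=163.7 q7=-4 gap=1.01 | turn -24.3deg = -0.2705 total (alt 1.729) ; then shift mm x -208.3 y -347.6 z 89.9 -> norm -1.0414 -1.7378 0.4497; tool z [-0.    -0.002 -1.   ]
```

Request:
carry_out --series '[[[0,0,0,-0.0676],[0,0,0,-0.0676],[0,0,0,-0.0676],[0,0,0,-0.0676],[-0.1,-0.168,0,0],[-0.1,-0.168,0,0],[-0.1,-0.168,0,0],[-0.1,-0.168,0,0],[-0.1,-0.168,0,0],[-0.1,-0.168,0,0],[-0.1,-0.168,0,0],[-0.1,-0.168,0,0]]]' --jaw -1 --newtons 25

```text
time_s: 1.1
tool_pos: [0.3793, 0.3781, 0.2605]
tcp_rot: [0.22, -3.134, 0.001]
force: [0.8, 0.4, -0.9]
finger_gap: 1.0
finger_force: 0.0
```

Request:
carry_out --series '[[[-0.1,-0.168,0.1,0],[-0.1,-0.168,0.1,0],[-0.04,-0.058,0.1,0],[0,0,0.1,0],[0,0,0.05,0],[0,0,0,0],[0,0,0,0]]]'

```text
time_s: 1.68
tool_pos: [0.4339, 0.3125, 0.1727]
tcp_rot: [0.222, -3.133, 0.0]
force: [1.1, -0.3, 0.3]
finger_gap: 0.999
finger_force: 0.0
```

Run:
```python
from h import *
s=robot.sense();im=robot.read_camera('wrist');cv2.imwrite('pics/w1.png',im[:,:,::-1])
plan(.4373,.3083,.036,8,s);P=campose('wrist',s)
print(proj([.4373,.3083,.0375],P))
```

```text
t=1.68 p=[0.4339 0.3125 0.1727] yaw=-171.9 q7=57 gap=1.00 | turn 0.1deg = 0.0012 total (alt -1.999) ; then shift mm x -2.8 y -4.6 z 136.7 -> norm -0.0141 -0.0231 0.6835; tool z [-0.001 -0.    -1.   ]
[274.86377086 208.12886963]
```

View pics/w1.png

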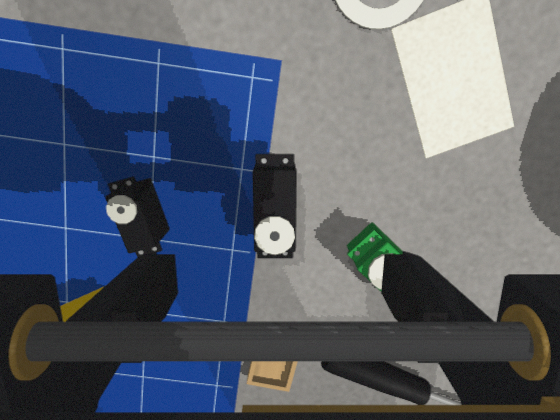

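The wrist view confirms the large servo: its centre is near (275,206) against a predicted (275,208), and it is aligned. I'll descend and grip.

Request:
carry_out --series '[[[-0.0141,-0.0231,0.1,0],[0,0,0.15,0],[0,0,0.15,0],[0,0,0.15,0],[0,0,0.0835,0],[0,0,0.05,0],[0,0,0,0],[0,0,0,0]]]' --jaw -0.2

```text
time_s: 2.4
tool_pos: [0.4385, 0.3085, 0.037]
tcp_rot: [-0.221, 3.133, 0.001]
force: [-0.1, -0.5, -0.5]
finger_gap: 0.6
finger_force: 0.0
```

Request:
carry_out --series '[[[0,0,0,0],[0,0,0,0],[0,0,0,0],[0,0,0,0],[0,0,0,0],[0,0,0,0]]]' --jaw 1 --newtons 25

```text
time_s: 2.9
tool_pos: [0.4386, 0.3083, 0.0371]
tcp_rot: [-0.22, 3.132, 0.002]
force: [-0.9, 0.4, 7.0]
finger_gap: 0.339
finger_force: 25.0
```

Run:
```python
from h import *
plan(.4748,.0033,.12,-20.4)
```

```text
t=2.90 p=[0.4386 0.3083 0.0371] yaw=-172.0 q7=58 gap=0.34 | turn 28.4deg = 0.3159 total (alt -1.684) ; then shift mm x -140.2 y -273.3 z -82.9 -> norm -0.7012 -1.3663 -0.4147; tool z [ 0.001  0.001 -1.   ]
```

Request:
carry_out --series '[[[0,0,-0.1,0],[0,0,-0.1,0],[0,0,-0.1,0.079],[0,0,-0.1147,0.079],[0,0,0,0.079],[0,0,0,0.079],[-0.08,-0.156,0,0],[-0.08,-0.156,0,0],[-0.08,-0.156,0,0],[-0.08,-0.156,0,0],[-0.08,-0.156,0,0],[-0.08,-0.156,0,0]]]'

```text
time_s: 3.9
tool_pos: [0.4623, 0.097, 0.1191]
tcp_rot: [-0.556, -3.092, 0.0]
force: [0.6, -0.6, -0.9]
finger_gap: 0.338
finger_force: 25.0
```

Request:
carry_out --series '[[[-0.08,-0.156,0,0],[-0.08,-0.156,0,0],[-0.06,-0.118,0,0],[0,0,0,0],[0,0,0,0]]]'

```text
time_s: 4.32
tool_pos: [0.4737, 0.001, 0.1191]
tcp_rot: [-0.563, -3.091, 0.001]
force: [-0.2, 1.1, -1.5]
finger_gap: 0.341
finger_force: 25.0
```

Run:
```python
from h import *
s=robot.sense();im=robot.read_camera('wrist');cv2.imwrite('pics/w2.png',im[:,:,::-1])
plan(.4748,.0033,.042,-20.4,s);P=campose('wrist',s)
print(proj([.4748,.0033,.012],P))
```

```text
t=4.32 p=[0.4737 0.001  0.1191] yaw=159.4 q7=70 gap=0.34 | turn -0.2deg = -0.0027 total (alt 1.997) ; then shift mm x -0.2 y 2.6 z 77.1 -> norm -0.0010 0.0128 0.3853; tool z [-0. -0. -1.]
[285.81137735 215.01121578]
```

View pics/w2.png

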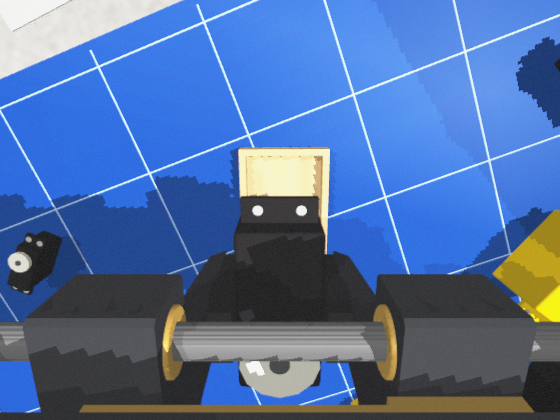

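The tray spans columns 239–330 with its far edge at row 149, which agrees with the plan to about 1 mm. I'll lower and release.

Request:
carry_out --series '[[[0,0.0128,0.1,0],[0,0,0.1,0],[0,0,0.1,0],[0,0,0.05,0],[0,0,0.025,0],[0,0,0.011,0],[0,0,0,0],[0,0,0,0]]]'

```text
time_s: 5.03
tool_pos: [0.4754, 0.0054, 0.0425]
tcp_rot: [0.556, 3.091, 0.001]
force: [-0.6, -0.7, 0.2]
finger_gap: 0.344
finger_force: 25.0
```

Request:
carry_out --series '[[[0,0,0,0],[0,0,0,0],[0,0,0,0],[0,0,0,0],[0,0,-0.05,0],[0,0,-0.15,0],[0,0,-0.2,0],[0,0,-0.2,0],[0,0,-0.04,0]]]' --jaw -0.2

```text
time_s: 5.78
tool_pos: [0.4778, 0.005, 0.1758]
tcp_rot: [0.557, 3.083, 0.004]
force: [1.0, 1.0, -0.6]
finger_gap: 0.601
finger_force: 0.0
```

Run:
```python
from h import *
s=robot.sense();im=robot.read_camera('wrist');cv2.imwrite('pics/w3.png',im[:,:,::-1])
plan(.461,.2062,.17,23.3,s);P=campose('wrist',s)
for X in((.4748,.0033,.012),(.4748,.0033,.0415)):print(proj(X,P))
```

```text
t=5.78 p=[0.4778 0.005  0.1758] yaw=159.5 q7=68 gap=0.60 | turn -43.8deg = -0.4863 total (alt 1.514) ; then shift mm x -64.2 y 191.4 z 5.8 -> norm -0.3209 0.9571 0.0288; tool z [ 0.009  0.001 -1.   ]
[277.20259216 189.28524856]
[277.1151312  199.13194288]
```

View pics/w3.png

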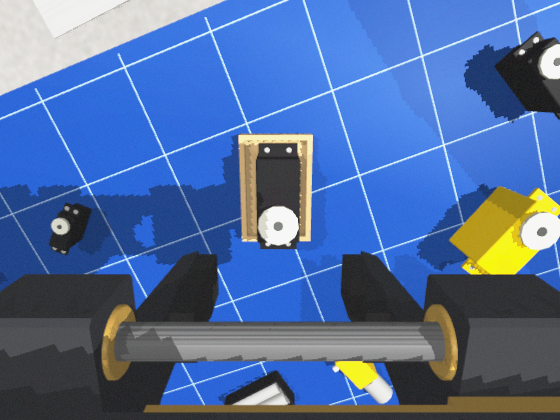

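The large servo is seated and aligned in its tray, centred near (278,198) against a predicted (277,199). Next is mid_b.

Request:
carry_out --series '[[[0,0,0,-0.0695],[0,0,0,-0.0695],[0,0,0,-0.0695],[0,0,0,-0.0695],[0,0,0,-0.0695],[0,0,0,-0.0695],[0,0,0,-0.0695],[-0.065,0.19,0,0],[-0.065,0.19,0,0],[-0.065,0.19,0,0],[-0.065,0.19,0,0],[-0.061,0.19,0,0]]]'

```text
time_s: 6.83
tool_pos: [0.4574, 0.2065, 0.1692]
tcp_rot: [0.635, -3.076, 0.0]
force: [-0.4, 0.0, 0.2]
finger_gap: 0.597
finger_force: 0.0
```

Request:
carry_out --series '[[[0,0,0,0],[0,0,0,0]]]'

```text
time_s: 7.0
tool_pos: [0.4571, 0.2074, 0.1691]
tcp_rot: [0.644, -3.074, -0.001]
force: [0.2, -1.2, 0.1]
finger_gap: 0.602
finger_force: 0.0
```

```bash
cat > look.py <<'E'
import sys
from h import *
x,y,z,ax,zt,name=[float(v) for v in sys.argv[1:6]]+[sys.argv[6]]
s=robot.sense();im=robot.read_camera('wrist');cv2.imwrite(f'pics/{name}.png',im[:,:,::-1])
plan(x,y,z,ax,s);P=campose('wrist',s);u,v=proj([x,y,zt],P);print('pred px',u,v)
for c in blobs(white(im),(max(0,int(u)-55),max(0,int(v)-55),int(u)+55,int(v)+55),3):
    p=c[:,0].mean(0);print('white',p.round(1),cv2.contourArea(c),'mm at zt',(cast(p,zt,P)[0]*1000).round(1))
E
python3 look.py .461 .2062 .034 23.3 .0305 w4
```

```text
t=7.00 p=[0.4571 0.2074 0.1691] yaw=-156.3 q7=82 gap=0.60 | turn 0.4deg = 0.0042 total (alt -1.996) ; then shift mm x -3.1 y -2.7 z 135.1 -> norm -0.0153 -0.0133 0.6754; tool z [-0.001  0.    -1.   ]
pred px 277.0499382025462 207.6443913367702
white [276.6 198.2] 674.5 mm at zt [454.6 203.1]
white [284.4 172.6] 13.0 mm at zt [435.2 200.7]
white [269.2 172.6] 10.5 mm at zt [439.5 190.8]
white [283.6 243. ] 7.0 mm at zt [484.3 221.7]
white [269.2 242.9] 6.5 mm at zt [488.5 211.8]
```

Request:
carry_out --series '[[[-0.0155,-0.0135,0.1,0.004],[0,0,0.15,0],[0,0,0.15,0],[0,0,0.15,0],[0,0,0.075,0],[0,0,0.05,0],[0,0,0,0],[0,0,0,0]]]'

```text
time_s: 7.72
tool_pos: [0.4625, 0.2026, 0.0349]
tcp_rot: [0.624, -3.079, 0.001]
force: [0.2, -0.1, 0.6]
finger_gap: 0.601
finger_force: 0.0
```

Request:
carry_out --series '[[[0,0,0,0],[0,0,0,0],[0,0,0,0],[0,0,0,0],[0,0,0,0],[0,0,0,0]]]' --jaw 1 --newtons 20

```text
time_s: 8.22
tool_pos: [0.4626, 0.2042, 0.0354]
tcp_rot: [-0.627, 3.077, 0.001]
force: [0.2, 0.5, 5.1]
finger_gap: 0.247
finger_force: 20.0
```

```bash
python3 -c "
from h import *
plan(.5556,-.2896,.12,12.7)"
```

```text
t=8.22 p=[0.4626 0.2042 0.0354] yaw=-157.0 q7=81 gap=0.25 | turn 10.3deg = 0.1147 total (alt -1.885) ; then shift mm x 17.8 y -502.1 z -84.6 -> norm 0.0891 -2.5107 -0.4232; tool z [ 0.001  0.001 -1.   ]
```

Request:
carry_out --series '[[[0,0,-0.1,0],[0,0,-0.12,0.0574],[0,0,-0.2,0.0574],[0,-0.1,0,0],[0.007,-0.19,0,0],[0.007,-0.19,0,0],[0.007,-0.19,0,0],[0.007,-0.19,0,0],[0.007,-0.19,0,0],[0.007,-0.19,0,0],[0.007,-0.19,0,0],[0.007,-0.19,0,0]]]'

```text
time_s: 9.22
tool_pos: [0.5222, -0.1168, 0.1188]
tcp_rot: [0.347, -3.122, -0.0]
force: [0.8, 0.1, -0.9]
finger_gap: 0.242
finger_force: 20.0
```

Request:
carry_out --series '[[[0.007,-0.19,0,0],[0.007,-0.19,0,0],[0.007,-0.19,0,0],[0.01,-0.19,0,0],[0.01,-0.13,0,0],[0,0,0,0],[0,0,0,0]]]'

```text
time_s: 9.8
tool_pos: [0.5526, -0.2922, 0.1184]
tcp_rot: [0.341, -3.122, 0.001]
force: [-0.0, 0.2, -0.9]
finger_gap: 0.247
finger_force: 20.0
```

```bash
python3 look.py .5556 -.2896 .041 12.7 .012 w5
```

```text
t=9.80 p=[ 0.5526 -0.2922  0.1184] yaw=-167.5 q7=127 gap=0.25 | turn -0.2deg = -0.0024 total (alt 1.998) ; then shift mm x -3.5 y 1.9 z 77.4 -> norm -0.0173 0.0094 0.3869; tool z [-0.001 -0.    -1.   ]
pred px 284.3637616992 221.58303629175495
white [236.3 215.1] 951.0 mm at zt [ 558.  -320.8]
white [279.3 268.9] 686.5 mm at zt [ 588.9 -285.6]
white [287.3 196.5] 76.0 mm at zt [ 538.9 -291.4]
white [294.5 230.9] 46.0 mm at zt [ 560.4 -281.8]
white [264.4 230.9] 46.0 mm at zt [ 564.6 -300.9]
white [318.7 170.5] 5.0 mm at zt [ 518.4 -276.1]
white [321.6 235.7] 4.0 mm at zt [ 559.8 -263.7]
```

View pics/w5.png

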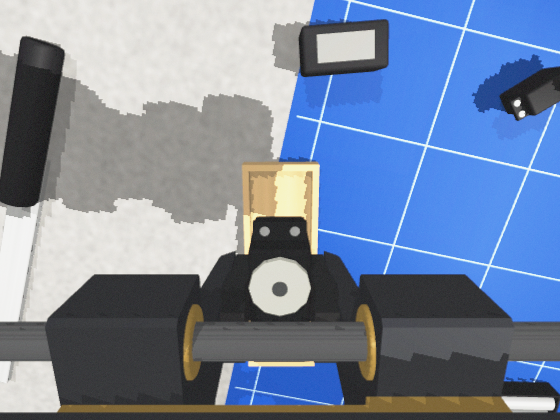

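The near half of the long tray sits under the held servo, with columns 242–319 and its near edge at row 163. That puts it about 2.5 mm left of the plan, so I drop the y correction and lower.

Request:
carry_out --series '[[[-0.0175,0,0.1,0],[0,0,0.1,0],[0,0,0.1,0],[0,0,0.05,0],[0,0,0.025,0],[0,0,0.011,0],[0,0,0,0],[0,0,0,0]]]'

```text
time_s: 10.52
tool_pos: [0.5576, -0.2896, 0.0426]
tcp_rot: [-0.347, 3.121, -0.001]
force: [-0.2, -0.1, -0.3]
finger_gap: 0.248
finger_force: 20.0
```

Request:
carry_out --series '[[[0,0,0,0],[0,0,0,0],[0,0,0,0],[0,0,0,0],[0,0,-0.05,0],[0,0,-0.15,0],[0,0,-0.2,0],[0,0,-0.2,0],[0,0,-0.04,0],[0,0,0,0]]]' --jaw -0.2

```text
time_s: 11.35
tool_pos: [0.5591, -0.2907, 0.174]
tcp_rot: [-0.346, 3.116, -0.006]
force: [-0.4, -0.1, -0.7]
finger_gap: 0.601
finger_force: 0.0
```

```bash
python3 look.py .5556 -.2896 .041 12.7 .0345 w6
python3 - <<'E'
from h import *
s=robot.sense();im=cv2.imread('pics/w6.png')[:,:,::-1].copy();P=campose('wrist',s)
plan(.6705,.1347,.17,-44.3);plan(.4434,-.1621,.17,-44)
E
```

```text
t=11.35 p=[ 0.5591 -0.2907  0.174 ] yaw=-167.3 q7=127 gap=0.60 | turn -0.0deg = -0.0004 total (alt 2.000) ; then shift mm x 3.2 y 1.8 z 133.0 -> norm 0.0158 0.0092 0.6652; tool z [ 0.007 -0.003 -1.   ]
pred px 284.57398852108844 197.44013066365983
white [236.8 210.2] 1043.0 mm at zt [ 572.7 -321.6]
white [282.1 189.2] 691.0 mm at zt [ 550.  -292.7]
white [239.1 147.1] 82.0 mm at zt [ 527.1 -328.7]
white [289.8 163.8] 15.5 mm at zt [ 530.8 -291.5]
white [274.3 163.9] 14.0 mm at zt [ 533.3 -302.1]
white [274.6 234.8] 6.0 mm at zt [ 585.4 -290.5]
white [289.3 234.9] 5.5 mm at zt [ 583.  -279.7]
white [247.  147.7] 4.5 mm at zt [ 526.3 -323.2]
t=11.40 p=[ 0.5576 -0.2899  0.1713] yaw=-167.3 q7=127 gap=0.60 | turn 57.0deg = 0.6330 total (alt -1.367) ; then shift mm x 215.8 y 382.7 z 1.3 -> norm 1.0789 1.9136 0.0067; tool z [ 0.003 -0.001 -1.   ]
t=11.40 p=[ 0.5576 -0.2899  0.1713] yaw=-167.3 q7=127 gap=0.60 | turn 56.7deg = 0.6297 total (alt -1.370) ; then shift mm x 171.0 y 12.6 z 1.3 -> norm 0.8548 0.0629 0.0067; tool z [ 0.003 -0.001 -1.   ]
```

View pics/w6.png

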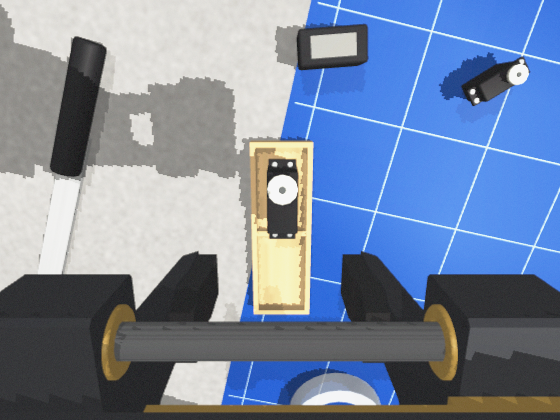

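mid_b stands in the near compartment at about (282,199), between rim columns 250 and 314. Next is mid_a.

Request:
carry_out --series '[[[0,0,0,0.079],[0,0,0,0.079],[0,0,0,0.079],[0,0,0,0.079],[0,0,0,0.079],[0,0,0,0.079],[0,0,0,0.079],[0,0,0,0.079],[0.09,0.16,0,0],[0.09,0.16,0,0],[0.09,0.16,0,0],[0.09,0.16,0,0]]]'

```text
time_s: 12.4
tool_pos: [0.5933, -0.1458, 0.1674]
tcp_rot: [-1.182, -2.907, 0.002]
force: [-0.1, 0.3, 0.1]
finger_gap: 0.598
finger_force: 0.0
```

Request:
carry_out --series '[[[0.09,0.16,0,0],[0.09,0.16,0,0],[0.09,0.16,0,0],[0.09,0.16,0,0],[0.09,0.16,0,0],[0.09,0.16,0,0],[0.09,0.16,0,0],[0.09,0.155,0,0],[0,0,0,0],[0,0,0,0]]]'

```text
time_s: 13.23
tool_pos: [0.6676, 0.1388, 0.1669]
tcp_rot: [-1.174, -2.91, 0.002]
force: [0.6, -1.9, -0.4]
finger_gap: 0.6
finger_force: 0.0
```

```bash
python3 look.py .6705 .1347 .034 -44.3 .0305 w7
```

```text
t=13.23 p=[0.6676 0.1388 0.1669] yaw=136.1 q7=39 gap=0.60 | turn 0.4deg = 0.0042 total (alt -1.996) ; then shift mm x -5.0 y -0.9 z 132.9 -> norm -0.0248 -0.0047 0.6645; tool z [-0.004  0.    -1.   ]
pred px 280.49343265027926 208.92306703694885
white [281.8 231.7] 668.0 mm at zt [683.7 123.3]
white [289.8 173.2] 15.5 mm at zt [656.1 157.6]
white [274.2 173.2] 14.5 mm at zt [648.5 149.7]
white [248.2 162.4] 6.0 mm at zt [630.5 141.9]
```

Request:
carry_out --series '[[[-0.025,-0.002,0.1,0.004],[0,0,0.15,0],[0,0,0.15,0],[0,0,0.14,0],[0,0,0.075,0],[0,0,0.05,0],[0,0,0,0],[0,0,0,0]]]'

```text
time_s: 13.95
tool_pos: [0.6728, 0.1311, 0.0371]
tcp_rot: [1.192, 2.906, -0.0]
force: [-0.1, 0.2, 0.9]
finger_gap: 0.6
finger_force: 0.0
```

Request:
carry_out --series '[[[0,0,0,0],[0,0,0,0],[0,0,0,0],[0,0,0,0],[0,0,0,0],[0,0,0,0]]]' --jaw 1 --newtons 20

```text
time_s: 14.45
tool_pos: [0.673, 0.1322, 0.0374]
tcp_rot: [1.191, 2.906, 0.001]
force: [0.5, 1.1, 3.8]
finger_gap: 0.246
finger_force: 20.0
```

```bash
python3 -c "
from h import *
plan(.6258,-.2755,.15,12.7)"
```

```text
t=14.45 p=[0.673  0.1322 0.0374] yaw=135.4 q7=40 gap=0.25 | turn -57.3deg = -0.6362 total (alt 1.364) ; then shift mm x 135.7 y -387.3 z -112.6 -> norm 0.6783 -1.9366 -0.5632; tool z [ 0.001  0.    -1.   ]
```

Request:
carry_out --series '[[[0,0,-0.1,0],[0,0,-0.12,-0.0707],[0,0,-0.15,-0.0707],[0,0,-0.15,-0.0707],[0,0,-0.04,-0.0707],[0,0,0,-0.0707],[0,0,0,-0.0707],[0,0,0,-0.0707],[0,0,0,-0.0707],[0,0,0,-0.0707],[0.06,-0.175,0,0],[0.06,-0.175,0,0]]]'

```text
time_s: 15.45
tool_pos: [0.6639, 0.0607, 0.1483]
tcp_rot: [0.357, -3.121, -0.003]
force: [0.1, -1.6, -1.6]
finger_gap: 0.251
finger_force: 20.0
```

Request:
carry_out --series '[[[0.06,-0.175,0,0],[0.06,-0.175,0,0],[0.06,-0.175,0,0],[0.06,-0.175,0,0],[0.06,-0.175,0,0],[0.06,-0.175,0,0],[0.06,-0.175,0,0],[0.06,-0.175,0,0],[0.078,-0.187,0,0],[0,0,0,0],[0,0,0,0]]]'

```text
time_s: 16.37
tool_pos: [0.6234, -0.2802, 0.1483]
tcp_rot: [0.338, -3.122, 0.003]
force: [-0.4, 1.1, -1.4]
finger_gap: 0.247
finger_force: 20.0
```

```bash
python3 look.py .6258 -.2755 .0425 12.7 .012 w8
```

```text
t=16.37 p=[ 0.6234 -0.2802  0.1483] yaw=-167.7 q7=122 gap=0.25 | turn -0.4deg = -0.0039 total (alt 1.996) ; then shift mm x -3.3 y 4.1 z 105.8 -> norm -0.0167 0.0205 0.5292; tool z [-0.001 -0.002 -1.   ]
pred px 287.1913879202727 208.63853695764487
white [238.5 221. ] 742.0 mm at zt [ 642.6 -308.2]
white [294.3 216. ] 41.5 mm at zt [ 630.1 -269.2]
white [264.3 216.3] 40.5 mm at zt [ 635.  -290.5]
white [279.  154.2] 10.0 mm at zt [ 588.6 -289.7]
white [296.2 154. ] 9.5 mm at zt [ 585.9 -278. ]
```

View pics/w8.png

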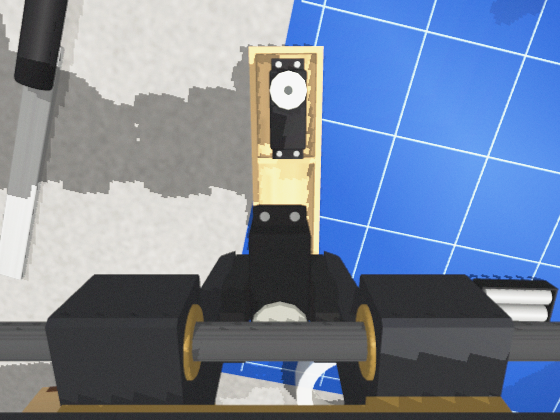

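The far compartment is under the held servo, with the rim mid-column at about 287 against a predicted 287.2. I'll lower.

Request:
carry_out --series '[[[-0.0165,0.02,0.13,-0.004],[0,0,0.15,0],[0,0,0.13,0],[0,0,0.06,0],[0,0,0.035,0],[0,0,0.02,0],[0,0,0.004,0],[0,0,0,0],[0,0,0,0]]]'

```text
time_s: 17.17
tool_pos: [0.6286, -0.2716, 0.0443]
tcp_rot: [-0.357, 3.119, -0.002]
force: [0.3, -0.2, -0.0]
finger_gap: 0.252
finger_force: 20.0
```

Request:
carry_out --series '[[[0,0,0,0],[0,0,0,0],[0,0,0,0],[0,0,0,0],[0,0,-0.05,0],[0,0,-0.15,0],[0,0,-0.2,0],[0,0,-0.2,0],[0,0,-0.04,0],[0,0,0,0]]]' --jaw -0.2

```text
time_s: 18.0
tool_pos: [0.6301, -0.2723, 0.1758]
tcp_rot: [-0.356, 3.114, -0.006]
force: [0.1, 0.2, 0.2]
finger_gap: 0.604
finger_force: 0.0
```

```bash
python3 look.py .6258 -.2755 .0425 12.7 .0345 w9; python3 -c "
from h import *
plan(.4434,-.1621,.17,-44)"
```

```text
t=18.00 p=[ 0.6301 -0.2723  0.1758] yaw=-167.0 q7=122 gap=0.60 | turn 0.3deg = 0.0038 total (alt -1.996) ; then shift mm x 4.9 y -2.2 z 133.3 -> norm 0.0244 -0.0108 0.6667; tool z [ 0.008 -0.003 -1.   ]
pred px 279.09241097556475 194.3980255660879
white [234.9 182.2] 1162.0 mm at zt [ 624.2 -308.7]
white [281.6 215.1] 670.5 mm at zt [ 640.8 -270.1]
white [307.  212.5] 20.0 mm at zt [ 634.6 -252.3]
white [242.  186.9] 19.5 mm at zt [ 626.4 -303. ]
white [273.5 156.5] 17.0 mm at zt [ 599.7 -285.6]
white [289.  156.4] 16.0 mm at zt [ 597.1 -274.9]
white [225.  151.4] 12.5 mm at zt [ 603.9 -319.8]
white [308.9 176.5] 4.0 mm at zt [ 608.  -257.6]
t=18.05 p=[ 0.6285 -0.2716  0.1728] yaw=-166.9 q7=122 gap=0.60 | turn 57.1deg = 0.6339 total (alt -1.366) ; then shift mm x 209.2 y -49.8 z 2.8 -> norm 1.0462 -0.2489 0.0142; tool z [ 0.003 -0.001 -1.   ]
```

View pics/w9.png

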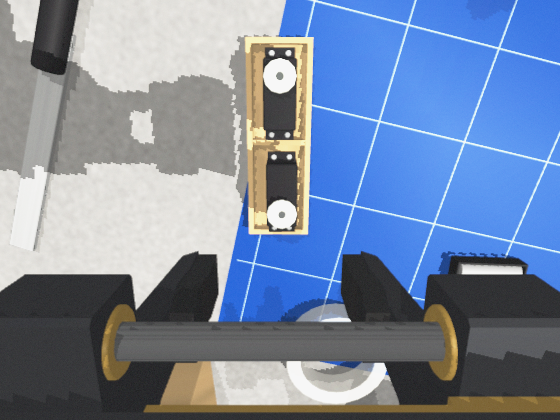

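Both mids are seated in the long tray, with horns at (279,75) and (282,215). Now the small servo.

Request:
carry_out --series '[[[0,0,0,0.0705],[0,0,0,0.0705],[0,0,0,0.0705],[0,0,0,0.0705],[0,0,0,0.0705],[0,0,0,0.0705],[0,0,0,0.0705],[0,0,0,0.0705],[0,0,0,0.0705],[0.175,-0.042,0,0],[0.175,-0.042,0,0],[0.175,-0.042,0,0]]]'

```text
time_s: 19.05
tool_pos: [0.532, -0.2153, 0.1685]
tcp_rot: [-1.177, -2.909, 0.001]
force: [-0.4, 0.5, 0.2]
finger_gap: 0.598
finger_force: 0.0
```

Request:
carry_out --series '[[[0.175,-0.042,0,0],[0.175,-0.042,0,0],[0.17,-0.039,0,0],[0,0,0,0],[0,0,0,0]]]'

```text
time_s: 19.47
tool_pos: [0.4402, -0.1605, 0.1695]
tcp_rot: [-1.175, -2.909, 0.001]
force: [0.5, -0.1, 0.1]
finger_gap: 0.6
finger_force: 0.0
```

```bash
python3 look.py .4434 -.1621 .032 -44 .0225 w10
```

```text
t=19.47 p=[ 0.4402 -0.1605  0.1695] yaw=136.0 q7=68 gap=0.60 | turn 0.0deg = 0.0001 total (alt -2.000) ; then shift mm x -3.4 y 1.1 z 137.5 -> norm -0.0170 0.0054 0.6875; tool z [-0.004  0.001 -1.   ]
pred px 283.12238657858467 203.19957614451047
white [284.  198.6] 241.0 mm at zt [ 441.3 -159.2]
white [279.2 181.2] 13.5 mm at zt [ 429.3 -152.6]
white [288.7 181.5] 13.0 mm at zt [ 434.3 -147.7]
white [287.8 227.7] 12.5 mm at zt [ 459.9 -172.9]
white [278.7 227.6] 12.0 mm at zt [ 454.9 -177.9]
white [283.3 157.2] 5.5 mm at zt [ 418.6 -138. ]
```

Request:
carry_out --series '[[[-0.023,0.006,0.1,0],[0,0,0.15,0],[0,0,0.15,0],[0,0,0.15,0],[0,0,0.087,0],[0,0,0.05,0],[0,0,0,0],[0,0,0,0]]]'

```text
time_s: 20.18
tool_pos: [0.4474, -0.1646, 0.0332]
tcp_rot: [-1.179, -2.912, 0.0]
force: [0.0, -0.0, 0.1]
finger_gap: 0.598
finger_force: 0.0
```

Request:
carry_out --series '[[[0,0,0,0],[0,0,0,0],[0,0,0,0],[0,0,0,0],[0,0,0,0],[0,0,0,0],[0,0,0,0]]]' --jaw 1 --newtons 12

```text
time_s: 20.77
tool_pos: [0.4472, -0.1641, 0.0337]
tcp_rot: [1.178, 2.912, 0.0]
force: [-0.6, 0.3, 2.6]
finger_gap: 0.16
finger_force: 12.0
```

```bash
python3 -c "
from h import *
plan(.5872,.3275,.13,-4.8)"
```

```text
t=20.77 p=[ 0.4472 -0.1641  0.0337] yaw=136.0 q7=73 gap=0.16 | turn -39.2deg = -0.4360 total (alt 1.564) ; then shift mm x -98.4 y 501.6 z -96.3 -> norm -0.4920 2.5079 -0.4815; tool z [ 0.001 -0.    -1.   ]
```

Request:
carry_out --series '[[[0,0,-0.1,0],[0,0,-0.13,-0.0727],[0,0,-0.13,-0.0727],[0,0,-0.12,-0.0727],[0,0,0,-0.0727],[0,0,0,-0.0727],[0,0,0,-0.0727],[-0.038,0.19,0,0],[-0.038,0.19,0,0],[-0.038,0.19,0,0],[-0.038,0.19,0,0],[-0.038,0.19,0,0]]]'

```text
time_s: 21.77
tool_pos: [0.5007, 0.0237, 0.1294]
tcp_rot: [-0.132, -3.139, 0.0]
force: [1.1, 0.2, -0.2]
finger_gap: 0.154
finger_force: 12.0
```

Request:
carry_out --series '[[[-0.038,0.19,0,0],[-0.038,0.19,0,0],[-0.038,0.19,0,0],[-0.038,0.19,0,0],[-0.038,0.19,0,0],[-0.038,0.19,0,0],[-0.038,0.19,0,0],[-0.036,0.19,0,0],[0,0.04,0,0],[0,0,0,0],[0,0,0,0]]]'

```text
time_s: 22.68
tool_pos: [0.5864, 0.3272, 0.1288]
tcp_rot: [-0.13, -3.138, 0.002]
force: [-0.5, -0.5, -0.3]
finger_gap: 0.154
finger_force: 12.0
```

```bash
python3 look.py .5872 .3275 .0385 -4.8 .012 w11
```

```text
t=22.68 p=[0.5864 0.3272 0.1288] yaw=175.2 q7=53 gap=0.15 | turn 0.0deg = 0.0005 total (alt -2.000) ; then shift mm x -0.8 y 0.4 z 90.3 -> norm -0.0039 0.0019 0.4515; tool z [-0.001 -0.001 -1.   ]
pred px 282.454148517277 212.30901362879382
white [310.3 198.6] 2808.0 mm at zt [579.3 346.7]
white [278.8 262.5] 208.5 mm at zt [623.5 322. ]
white [252.5 250.4] 58.5 mm at zt [612.8 304.6]
```

View pics/w11.png

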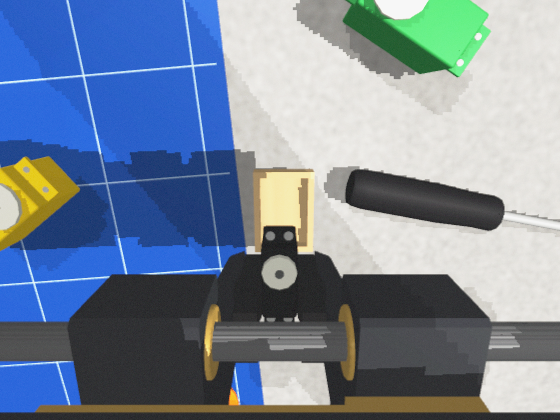

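The small tray is at columns 253–314 with its near edge at row 170, as planned. The screwdriver handle lies close on the right from column 347, so I'll release with a narrow opening.

Request:
carry_out --series '[[[-0.004,0.004,0.12,0],[0,0,0.13,0],[0,0,0.1,0],[0,0,0.055,0],[0,0,0.03,0],[0,0,0.015,0],[0,0,0.003,0],[0,0,0,0],[0,0,0,0]]]'

```text
time_s: 23.48
tool_pos: [0.5885, 0.329, 0.04]
tcp_rot: [0.131, 3.137, 0.002]
force: [0.2, 0.5, 0.8]
finger_gap: 0.156
finger_force: 12.0
```

Request:
carry_out --series '[[[0,0,0,0],[0,0,0,0],[0,0,0,0],[0,0,0,0],[0,0,-0.05,0],[0,0,-0.15,0],[0,0,-0.2,0],[0,0,-0.2,0],[0,0,-0.1,0],[0,0,0,0],[0,0,0,0]]]' --jaw 0.2

```text
time_s: 24.4
tool_pos: [0.5885, 0.3291, 0.181]
tcp_rot: [0.131, 3.136, 0.003]
force: [-1.1, -0.1, -0.5]
finger_gap: 0.4
finger_force: 0.0
```

```bash
python3 look.py .5872 .3275 .0385 -4.8 .0265 w12
python3 - <<'E'
from h import *
im=robot.read_camera('top');cv2.imwrite('pics/top1.png',im[:,:,::-1])
a=cv2.imread('pics/w12.png')
E
```

```text
t=24.40 p=[0.5885 0.3291 0.181 ] yaw=175.2 q7=53 gap=0.40 | turn 0.0deg = 0.0001 total (alt -2.000) ; then shift mm x 1.2 y -1.7 z 142.5 -> norm 0.0060 -0.0086 0.7124; tool z [ 0.003  0.002 -1.   ]
pred px 278.68860601402315 194.98357647200862
white [290.3 189.1] 5182.5 mm at zt [583.4 336.7]
white [278.7 185.2] 223.5 mm at zt [579.6 328.1]
white [245.8 192.3] 41.5 mm at zt [582.9 302.6]
white [283.3 168.3] 13.0 mm at zt [566.9 332.7]
white [274.2 214.2] 12.5 mm at zt [602.2 322.7]
white [273.8 168.2] 12.5 mm at zt [566.2 325.6]
white [283.2 214.3] 11.5 mm at zt [602.9 329.7]
```

View pics/w12.png

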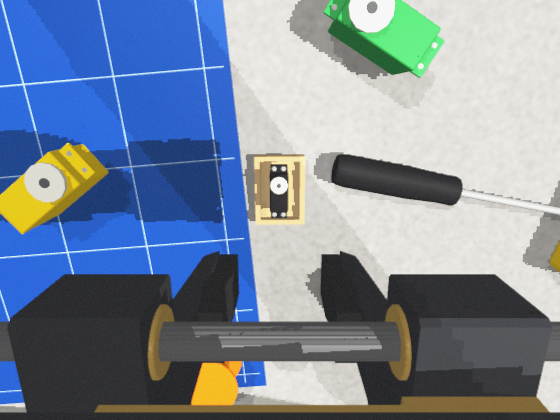

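View pics/top1.png

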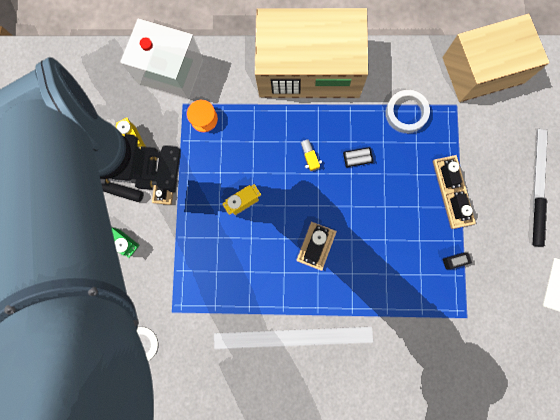

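All four servos sit in their compartments: small at (279,191) in the wrist view, large at (317,246) and the mids at (450,168) and (465,210) in the top view. The power block, battery holder and gear motor have not moved.

```bash
python3 -c "
from plant import robot
print(robot.close_job())"
```

```text
the job is handed in; nothing more can be done
None
```

All four servos are standing in their assigned trays, the power block, battery holder and gear motor were left where they lay, and the job was handed in at about 24 s; the hand-in returned no verdict.

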